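Release the laptop's drive caddy with the pin tool

TASK

Take the yellow-handled pin tool from the grey stand, press the orange release button fully down in the well of the laptop's silver drive caddy with its pin, and keep it held down while you push the caddy out of the laptop's side by at least 50 mm. Then lift the pin out and put the tool back upright in the hole it came from, leaving the blue brush in the stand undisturbed.

Things in the scene. Friction and masses are not known exactly. Their poses are not given: they have to be found in the camera images.
- pin_tool: Loose yellow-handled pin tool, 70 g, upright in one of the stand's two holes; which one varies. Origin at the pin's tip, z up along the tool: steel pin, 6 mm thick, from 0 to 45 mm; black round collar, 40 mm wide, 45 to 49 mm, resting on the stand's top; yellow handle, 22 x 22 mm square with faces along the tool's x and y, 49 to 111 mm. At the start its x lies along the stand's x.
- brush: Blue-handled brush of the same shape and size (a tan brush 12 mm thick in place of the pin's end), in the stand's other hole. Origin at its lower tip. To be left alone.
- stand: Fixed grey block, 150 (x) x 70 (y) x 55 mm, origin at the centre of its underside, on the table. Two holes in its top, 20 x 20 mm and 50 mm deep, 38 mm from the middle towards +x and -x. A tool hanging in it by its collar has its tip 10 mm above the table.
- button (a point): Centre of the orange release button's top: 24 mm square, at the floor of an open 26 mm square well in the caddy, 10 mm below the caddy's top, 22 mm above the table. Travel 8 mm straight down, on a spring (1.2 N at the top, 3.6 N at the bottom); frees the caddy when over 4.5 mm down; if let up, it locks at home and again 20 mm out. Moves with the caddy. z up; the caddy slides out along -y.
- caddy (a joint): How far the silver drive caddy (106 mm long, 88 wide) has slid out of the end of the fixed, black, upturned laptop base (210 x 300 mm, 32 mm high, tops level), m: 0 home, 0.080 at its stop. About 1.5 N of friction; it stays where left. A pin in the well pushes it by the well's wall. The well's centre is 33 mm from its outer end.
Not all that is in view belongs to the job. Of the things shaped like the pin_tool, the yellow one is meant.

How it is judged:
By the outcome, as a careful person would: the job done as asked, in the order asked, and still so for the second after the job is handed in, with the robot touching nothing.
It also fails if it takes over 53 s, if anything falls off the work surface, if the arm or the gripper's body presses on something with over 40 N, if the wrist force passes 120 N, or if a joint passes its speed limit or range.

ROBOT

A 6-joint arm with a two-finger parallel gripper is mounted at the origin on the work surface. World frame = base frame: x ahead of the robot, y to its left, z up, the work surface at z = 0. Lengths are in m, angles in rad, forces in N, time in s.
With the tool pointing down it reaches from about 0.4 to 0.825 m from the base axis. Payload 7 kg.
Tool frame: the origin (TCP) lies on the front face of the gripper's body, between the roots of the fingers; the fingertips stand 66 mm ahead of it and the grasp point (between the pads) lies 47 mm ahead of it; z points along the fingers, y is the line along which they close (so a half turn about z gives the same grasp; the last joint's range is limited). The gripper opens to 88 mm and grips with 3 to 60 N. Pads are 19 mm wide; open, the fingers measure 130 mm over their backs; the gripper's body (78 mm by 193 mm) begins 47 mm behind the grasp point.
Start: joints at [-0.846, 0.359, 0.012, 0, -1.224, -0.288], TCP at [0.286, -0.612, 0.292] pointing down, gripper open.
Joint ranges: [-3.07, 3.07], [-1.43, 2.12], [-1.02, 1.25], [-3.03, 1.67], [-3.05, -0], [-3.03, 3.03]. Speed limits (rad/s): [2.39, 2.39, 3.01, 3.14, 3.14, 3.14].

INTERFACE

Orientations are given as [roll, pitch, yaw] about the fixed x, y, z axes, in that order (R = Rz(yaw) Ry(pitch) Rx(roll)).
In Python, from station import arm gives the robot as it stands. The module is installed in compiled form; this text tells all that it offers.
- The arm moves only by the tool move_arm, never from a script. Its argument "increments" is a list of rows, each an object of numbers: "jaw": the gripper command: -1 is shut, 1 is fully open, values between are in proportion; "dx", "dy", "dz": the shift along the tool's x, y, z in m; "twist": the turn about the tool's z in rad. A call has 1 to 12 rows; each row shifts and turns the commanded pose from where the row before left it, along the tool's axes as they then stand; what a row does not reach is not made up. A row lasts 1/12 s, in which the tool goes at most 41.7 mm and 7.16 degrees, less where a joint would pass 70% of its speed; a pose out of reach is approached as far as the arm can. A call is refused whole if a number of a shift passes 0.0417 or a number of a turn 0.125, either way. A call with a gripper value outside its range is refused whole. The fingers move at their own pace and stop on an object; "force" is the grip in N (left out, the last holds). Time passes only in rows, so rows that do not move let the fingers close. It gives the time, the measured TCP pose, the force, the opening and the grip force at its end, in the units of the state.
- arm.get_state(): the state, without advancing time (a new reading comes with each control period).
- arm.grab_frame(name): name is "scene" or "top" or "wrist"; returns the picture (400x640x3 uint8, blue, green, red); there is no depth.
- arm.camera_info(name): a dict with "K" (3x3 intrinsics, pixels), "extrinsics" (4x4, takes a point from camera to world coordinates). Camera axes: x right, y down, z forward; pixel columns grow to the right and rows downward; lengths in m; the calibration is good to about 2 mm. A picture is of the moment at which its call begins: read the wrist's pose just before it. camera_info takes no time and is no camera call; for the wrist camera it gives the pose at the moment of the call.
- arm.job_done(): hands the job in; it is judged then, once.
Trained networks look in the newest picture that a camera, given by its name, has taken for a name from the list of things; names that differ only in an ending like _2 or _b are one class to them, and where a whole thing is asked for, a point or a joint stands for the part that bears it (a point fixed in the world has none). Each returns a list of dicts, best first, with "score" (0 to 1); they miss things now and then, are a little off and sometimes report something else, mostly with a low value. They report only what shows in the picture. A call takes as long as a camera call. They do not tell look-alikes from the thing itself.
- arm.find_in(camera, name): "position" ([x, y, z] in m, in world coordinates, good to about 4 mm: the middle of the surface that is visible of it).
- arm.silhouettes(camera, name): "pixels" (400x640 bool, what is visible of it).
- arm.pinpoint(camera, name): "position" ([x, y, z] in m, in world coordinates, good to about 4 mm: a listed point, or the origin of a listed thing).
The state is a dict: "t": time; "q": joint angles; "qd": joint speeds; "joint_efforts": joint torques, N m; "eef_pos": TCP position; "ee_rot": TCP orientation; "force": force on the tool from outside, world axes, zero at the start; "moment": the same for the moment, N m; "width": finger opening in m; "gripper_force": force on a finger pad.
Only numpy, scipy, OpenCV 4.12 (cv2) and the standard library are available. Lean on these libraries where they do the work, as an engineer would, in place of code of your own. Each camera call takes 0.05 s, during which the arm holds its last target. There are 200 camera calls.

## Working session

There is one attempt and no reset: what is moved stays moved. The work goes in short steps, Python scripts to look and compute and a tool call to move; the robot and the scene stay as the last step left them, time stands still between calls to the robot, and variables do not carry over. Pictures are saved under pics/ and viewed, at most 13 in all, crops included, and the job is handed in when it is done.

Besides the shell and the picture viewer there is one more tool, called after ">>>" as name(argument=value, ...) on one line, values as JSON. move_arm: Moves the arm, as the interface text tells. Its arguments: {"type":"object","properties":{"increments":{"type":"array"},"force":{"type":"number"}},"required":["increments"]}

```bash
mkdir -p pics
python3 - <<'E'
from station import arm
import cv2,numpy as np
s=arm.get_state();print(s)
for c in("scene","top"):
    f=arm.grab_frame(c);cv2.imwrite(f"pics/{c}0.png",f)
    for n in("pin_tool","brush","stand","button","caddy"):
        try:
            print(c,n,"find",[(np.round(d["position"],4).tolist(),round(d["score"],2)) for d in arm.find_in(c,n)])
            if n!="caddy":print(c,n,"pin",[(np.round(d["position"],4).tolist(),round(d["score"],2)) for d in arm.pinpoint(c,n)])
        except Exception as e:print(c,n,e)
print(arm.get_state()["t"])
E
```

```text
{'t': 0.0, 'q': array([-8.45881557e-01,  3.59364457e-01,  1.10973348e-02, -3.45799524e-04,
       -1.22411832e+00, -2.88111068e-01]), 'qd': array([ 0.00072378, -0.00043543,  0.00038552,  0.00041848, -0.00047023,
       -0.00127689]), 'joint_efforts': array([ 1.76365966e-04, -5.82722747e+01,  2.93052703e+01,  6.99711934e+00,
        6.84271901e-03, -1.30273766e-04]), 'eef_pos': array([ 0.2853905 , -0.61129009,  0.29125464]), 'ee_rot': array([ 3.13997666e+00, -1.39897318e-04, -2.70490659e+00]), 'force': array([0.16671496, 0.17542928, 0.911858  ]), 'moment': array([-0.00667414, -0.00441116,  0.0364338 ]), 'gripper_force': 0.0, 'width': 0.08777584384656459}
scene pin_tool find [([0.666, 0.3217, 0.0739], 0.81), ([0.5799, 0.3047, 0.0884], 0.77)]
scene pin_tool pin [([0.6543, 0.3216, -0.002], 0.65)]
scene brush find [([0.5043, 0.3003, 0.0881], 0.71), ([0.5794, 0.3031, 0.0865], 0.51)]
scene brush pin [([0.4943, 0.3055, 0.0087], 0.77)]
scene stand find [([0.5788, 0.2855, 0.0505], 0.73)]
scene stand pin [([0.5291, 0.3046, 0.0004], 0.73), ([0.5619, -0.2124, 0.0193], 0.66)]
scene button find []
scene button pin [([0.5621, -0.2102, 0.024], 0.51)]
scene caddy find [([0.5638, -0.1855, 0.0313], 0.88)]
top pin_tool find [([0.6506, 0.3141, 0.0802], 0.92), ([0.5652, 0.298, 0.0951], 0.61)]
top pin_tool pin [([0.5675, 0.3092, 0.012], 0.68), ([0.5627, -0.2148, 0.0221], 0.42)]
top brush find [([0.4915, 0.2994, 0.0924], 0.71)]
top brush pin [([0.5335, 0.3071, 0.0014], 0.23)]
top stand find [([0.5289, 0.2902, 0.0576], 0.6)]
top stand pin []
top button find []
top button pin [([0.5616, -0.2151, 0.024], 0.61)]
top caddy find [([0.5658, -0.1893, 0.0316], 0.88)]
1.0
```

View pics/top0.png

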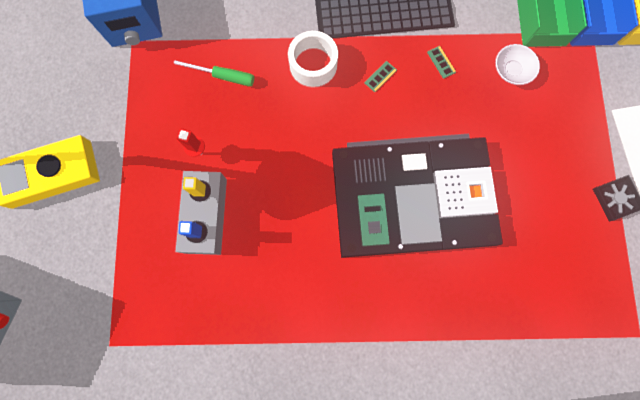

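View pics/scene0.png

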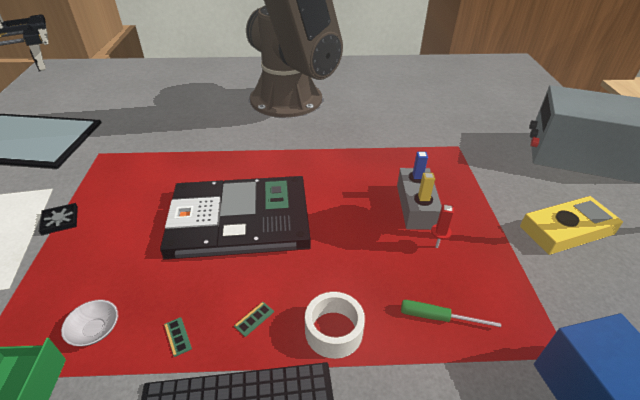

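The top view shows the stand with the yellow handle at (193,186) and the blue at (190,230). A third tool, red-topped, stands apart at (188,135). The caddy is at (467,191), with the orange button at (477,190). The yellow one in the stand fits the description, and the red one is a look-alike. I'll confirm that in a crop.

```bash
cat > h.py <<'E'
import cv2,numpy as np
from station import arm
def ray(cam,uv,z,info=None):
    i=info or arm.camera_info(cam);K=np.array(i["K"]);E=np.array(i["extrinsics"])
    d=E[:3,:3]@np.linalg.solve(K,[uv[0],uv[1],1]);o=E[:3,3];return o+d*(z-o[2])/d[2]
E
python3 - <<'E'
from h import *
a=cv2.imread("pics/top0.png");b=cv2.imread("pics/scene0.png")
A=cv2.resize(a[120:260,150:250],None,fx=4,fy=4,interpolation=2);B=cv2.resize(b[140:260,380:475],None,fx=4,fy=4,interpolation=2)
A2=np.zeros((560,780,3),np.uint8);A2[:,:400]=A;A2[:480,400:780]=B;cv2.imwrite("pics/crop.png",A2)
o=(cv2.inRange(cv2.cvtColor(a,cv2.COLOR_BGR2HSV),(8,120,150),(18,255,255)));o[:, :440]=0;o[:,520:]=0
m=cv2.moments(o,True);c=(m['m10']/m['m00'],m['m01']/m['m00']);print("button px",c,m['m00'],ray("top",c,.022))
w=arm.silhouettes("top","caddy")[0]["pixels"].astype(np.uint8)
r=cv2.minAreaRect(cv2.findNonZero(w));p=[ray("top",x,.032)[:2].round(4).tolist() for x in cv2.boxPoints(r)];print("caddy",p)
w=arm.silhouettes("top","stand")[0]["pixels"].astype(np.uint8)
r=cv2.minAreaRect(cv2.findNonZero(w));print("stand",[ray("top",x,.055)[:2].round(4).tolist() for x in cv2.boxPoints(r)])
print(np.array(arm.camera_info("top")["extrinsics"])[:3,3])
E
```

```text
button px (472.06569343065695, 174.56204379562044) 137.0 [ 0.59895711 -0.21145674  0.022     ]
caddy [[0.6052, -0.1334], [0.6139, -0.249], [0.5218, -0.2482], [0.5135, -0.1351]]
stand [[0.4573, 0.3458], [0.6117, 0.341], [0.6032, 0.2558], [0.4495, 0.2638]]
[0.40419928 0.08672392 0.82163416]
```

View pics/crop.png

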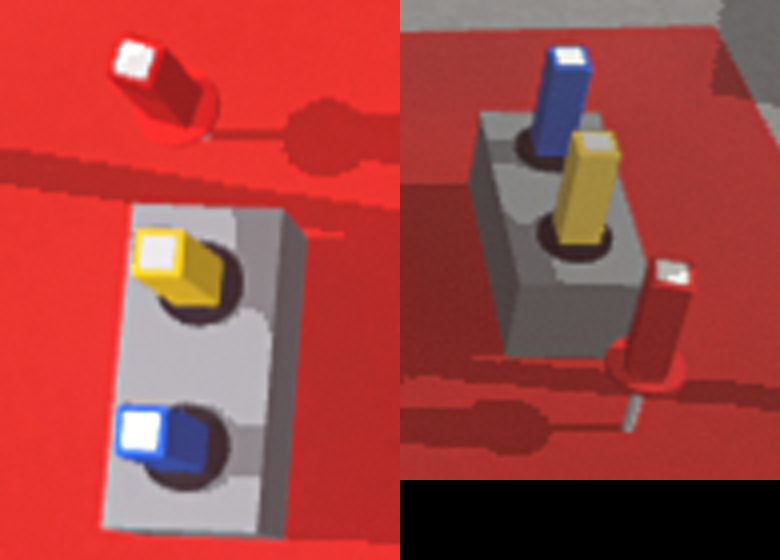

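The crop shows the yellow tool's top at crop (157,252), in the stand's far hole. The blue brush is at (139,432) in the near hole, and the red look-alike at (134,60) stands free of the stand. Yellow is the one to take.

Run:
```python
from h import *
f=lambda u,v,z:ray("top",(150+(u-1.5)/4,120+(v-1.5)/4),z)[:2].round(4)
print("yel",f(157,252,.121),"blu",f(139,432,.121),"red",f(134,60,.111))
print("stand",[f(*p,.055) for p in((132,204),(283,209),(258,530),(103,527))])
a=cv2.imread("pics/top0.png");h=cv2.cvtColor(a,cv2.COLOR_BGR2HSV)
for (v,u) in((190,477),(186,477),(190,472)):print(h[v,u])
m=((h[...,0]>7)&(h[...,0]<20)&(h[...,1]>110));m[:183]=0;m[198:]=0;m[:,:468]=0;m[:,486:]=0
ys,xs=np.nonzero(m);print(len(xs),xs.min(),xs.max(),ys.min(),ys.max(),ray("top",(xs.mean(),ys.mean()),.022))
```

```text
yel [0.5697 0.3057] blu [0.4931 0.31  ] red [0.659  0.3226]
stand [array([0.6085, 0.339 ]), array([0.6048, 0.2683]), array([0.4562, 0.2755]), array([0.4588, 0.3454])]
[ 15 184 254]
[ 13 189 255]
[ 10 182 234]
122 470 481 185 197 [ 0.56642917 -0.21500759  0.022     ]
```

>>> move_arm(increments=[{"jaw": 1,"twist": 0.122},{"jaw": 1,"twist": 0.122},{"jaw": 1,"twist": 0.122},{"jaw": 1,"twist": 0.122},{"jaw": 1,"dx": -0.01,"dy": 0.0387},{"jaw": 1,"dx": -0.01,"dy": 0.0387},{"jaw": 1,"dx": -0.01,"dy": 0.0387},{"jaw": 1,"dx": -0.01,"dy": 0.0387},{"jaw": 1,"dx": -0.01,"dy": 0.0387},{"jaw": 1,"dx": -0.01,"dy": 0.0387},{"jaw": 1,"dx": -0.01,"dy": 0.0387},{"jaw": 1,"dx": -0.01,"dy": 0.0387}], force=40)

```text
$.increments[0]: bad value
```

>>> move_arm(increments=[{"dx": 0,"dy": 0,"dz": 0,"jaw": 1,"twist": 0.122},{"dx": 0,"dy": 0,"dz": 0,"jaw": 1,"twist": 0.122},{"dx": 0,"dy": 0,"dz": 0,"jaw": 1,"twist": 0.122},{"dx": 0,"dy": 0,"dz": 0,"jaw": 1,"twist": 0.122},{"dx": -0.01,"dy": 0.0387,"dz": 0,"jaw": 1,"twist": 0},{"dx": -0.01,"dy": 0.0387,"dz": 0,"jaw": 1,"twist": 0},{"dx": -0.01,"dy": 0.0387,"dz": 0,"jaw": 1,"twist": 0},{"dx": -0.01,"dy": 0.0387,"dz": 0,"jaw": 1,"twist": 0},{"dx": -0.01,"dy": 0.0387,"dz": 0,"jaw": 1,"twist": 0},{"dx": -0.01,"dy": 0.0387,"dz": 0,"jaw": 1,"twist": 0},{"dx": -0.01,"dy": 0.0387,"dz": 0,"jaw": 1,"twist": 0},{"dx": -0.01,"dy": 0.0387,"dz": 0,"jaw": 1,"twist": 0}], force=40)

```text
t: 2.1
eef_pos: [0.3814, -0.3048, 0.2924]
ee_rot: [-3.141, 0.001, 3.09]
force: [1.7, 0.1, 0.8]
width: 0.0876
gripper_force: 0.0
```

Run:
```python
from h import *
i=arm.camera_info("wrist");f=arm.grab_frame("wrist");cv2.imwrite("pics/w1.png",f)
np.savez("pics/w1.npz",K=i["K"],extrinsics=i["extrinsics"])
print([(d["position"],d["score"]) for d in arm.pinpoint("wrist","button")]);print(np.array(i["extrinsics"]).round(3))
```

```text
[]
[[ 0.053  0.949  0.31   0.296]
 [ 0.999 -0.05  -0.017 -0.3  ]
 [-0.     0.311 -0.95   0.385]
 [ 0.     0.     0.     1.   ]]
```

View pics/w1.png

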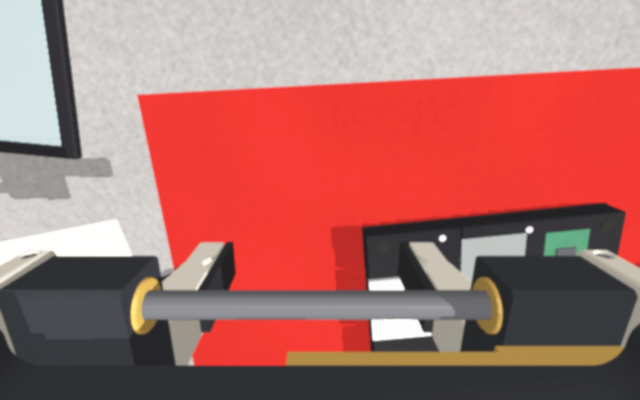

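>>> move_arm(increments=[{"dx": -0.01,"dy": 0.0387,"dz": 0,"jaw": 1,"twist": 0},{"dx": -0.01,"dy": 0.0387,"dz": 0,"jaw": 1,"twist": 0},{"dx": -0.01,"dy": 0.0387,"dz": 0,"jaw": 1,"twist": 0},{"dx": -0.01,"dy": 0.0387,"dz": 0,"jaw": 1,"twist": 0},{"dx": -0.01,"dy": 0.0387,"dz": 0,"jaw": 1,"twist": 0},{"dx": -0.01,"dy": 0.0387,"dz": 0,"jaw": 1,"twist": 0},{"dx": -0.01,"dy": 0.0387,"dz": 0,"jaw": 1,"twist": 0},{"dx": -0.01,"dy": 0.0387,"dz": 0,"jaw": 1,"twist": 0},{"dx": -0.01,"dy": 0.0387,"dz": 0,"jaw": 1,"twist": 0},{"dx": -0.01,"dy": 0.0387,"dz": 0,"jaw": 1,"twist": 0},{"dx": -0.01,"dy": 0.0387,"dz": 0,"jaw": 1,"twist": 0},{"dx": -0.01,"dy": 0.0387,"dz": 0,"jaw": 1,"twist": 0}])

```text
t: 3.2
eef_pos: [0.5253, 0.1529, 0.2925]
ee_rot: [3.141, 0.001, 3.091]
force: [0.7, -1.0, 0.9]
width: 0.0877
gripper_force: 0.0
```

Wrist view: the open fingers and the near part of the laptop with the caddy at (398,310), while the button is out of sight behind the gripper.

>>> move_arm(increments=[{"dx": -0.0093,"dy": 0.0385,"dz": 0,"jaw": 1,"twist": 0},{"dx": -0.0093,"dy": 0.0385,"dz": 0,"jaw": 1,"twist": 0},{"dx": -0.0093,"dy": 0.0385,"dz": 0,"jaw": 1,"twist": 0},{"dx": -0.0093,"dy": 0.0385,"dz": 0,"jaw": 1,"twist": 0},{"dx": 0,"dy": 0,"dz": 0,"jaw": 1,"twist": 0},{"dx": 0,"dy": 0,"dz": 0,"jaw": 1,"twist": 0}])

```text
t: 3.7
eef_pos: [0.5703, 0.3047, 0.2908]
ee_rot: [-3.14, -0.001, 3.092]
force: [0.1, -1.4, -0.6]
width: 0.0877
gripper_force: 0.0
```

Run:
```python
from h import *
f=arm.grab_frame("wrist");cv2.imwrite("pics/w2.png",f)
print([(d["position"],d["score"]) for d in arm.find_in("wrist","pin_tool")])
print(arm.get_state())
```

```text
[([0.6467, 0.3208, 0.0838], 0.6)]
{'t': 3.8, 'q': array([ 7.89952562e-01,  3.10986477e-01, -5.84475784e-02,  4.00727976e-05,
       -1.20237725e+00, -2.41192852e+00]), 'qd': array([-0.01275894, -0.02278842, -0.00824557,  0.00125202,  0.00186875,
       -0.00207888]), 'joint_efforts': array([ 7.70214256e-01, -5.29375577e+01,  2.93116128e+01,  6.82132915e+00,
       -3.87409190e-02, -9.40026512e-03]), 'eef_pos': array([0.56990454, 0.30261287, 0.29170861]), 'ee_rot': array([-3.14081118e+00, -6.48749157e-04,  3.09042722e+00]), 'force': array([0.10581303, 0.13063806, 0.53058566]), 'moment': array([-0.07678423, -0.03962691, -0.03084698]), 'gripper_force': 0.0, 'width': 0.08765501015436822}
```

View pics/w2.png

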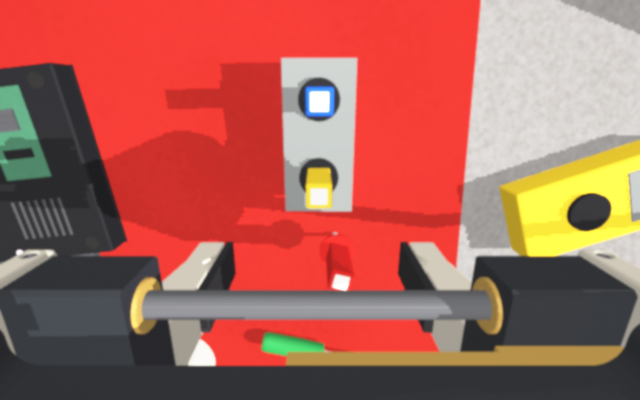

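Run:
```python
from h import *
i=arm.camera_info("wrist");print(np.array(i["extrinsics"]).round(3))
f=cv2.imread("pics/w2.png").astype(int)
w=(f.min(2)>215)
for n,(u,v) in dict(y=(319,195),b=(320,101),r=(341,283)).items():
    s=np.zeros_like(w);s[v-14:v+14,u-16:u+16]=1;s&=w;ys,xs=np.nonzero(s);print(n,xs.mean(),ys.mean(),len(xs),ray("wrist",(xs.mean(),ys.mean()),.121 if n!="r" else .111,i).round(4))
for p in((281,58),(357,57),(285,210),(351,212)):print(ray("wrist",p,.055,i).round(4))
print(arm.get_state()["eef_pos"])
```

```text
[[ 0.052  0.95   0.309  0.485]
 [ 0.999 -0.049 -0.017  0.307]
 [-0.001  0.309 -0.951  0.385]
 [ 0.     0.     0.     1.   ]]
y 318.5 196.0 240 [0.5681 0.3044 0.121 ]
b 319.0 101.44973544973546 378 [0.4922 0.3086 0.121 ]
r 340.7434554973822 282.3193717277487 191 [0.6583 0.3211 0.111 ]
[0.4538 0.2758 0.055 ]
[0.4566 0.3459 0.055 ]
[0.6027 0.2673 0.055 ]
[0.6086 0.3373 0.055 ]
[0.56990454 0.30261287 0.29170861]
```

>>> move_arm(increments=[{"dx": 0,"dy": 0.0,"dz": 0.038,"jaw": 1,"twist": 0},{"dx": 0,"dy": 0,"dz": 0.038,"jaw": 1,"twist": 0},{"dx": 0,"dy": 0,"dz": 0.038,"jaw": 1,"twist": 0},{"dx": 0,"dy": 0,"dz": 0.025,"jaw": 1,"twist": 0},{"dx": 0,"dy": 0,"dz": 0.013,"jaw": 1,"twist": 0},{"dx": 0,"dy": 0,"dz": 0,"jaw": 1,"twist": 0},{"dx": 0,"dy": 0,"dz": 0,"jaw": -1,"twist": 0},{"dx": 0,"dy": 0,"dz": 0,"jaw": -1,"twist": 0},{"dx": 0,"dy": 0,"dz": 0,"jaw": -1,"twist": 0},{"dx": 0,"dy": 0,"dz": 0,"jaw": -1,"twist": 0},{"dx": 0,"dy": 0,"dz": 0,"jaw": -1,"twist": 0},{"dx": 0,"dy": 0,"dz": 0,"jaw": -1,"twist": 0}], force=30)

```text
t: 4.8
eef_pos: [0.5701, 0.3032, 0.141]
ee_rot: [3.141, 0.001, 3.09]
force: [-0.5, -0.6, 0.3]
width: 0.0536
gripper_force: 0.0
```

>>> move_arm(increments=[{"dx": 0,"dy": 0,"dz": 0,"jaw": -1,"twist": 0},{"dx": 0,"dy": 0,"dz": 0,"jaw": -1,"twist": 0},{"dx": 0,"dy": 0,"dz": 0,"jaw": -1,"twist": 0},{"dx": 0,"dy": 0,"dz": 0,"jaw": -1,"twist": 0},{"dx": 0,"dy": 0,"dz": 0,"jaw": -1,"twist": 0},{"dx": 0,"dy": 0,"dz": 0,"jaw": -1,"twist": 0},{"dx": 0,"dy": 0,"dz": 0,"jaw": -1,"twist": 0},{"dx": 0,"dy": 0,"dz": 0,"jaw": -1,"twist": 0}])

```text
t: 5.47
eef_pos: [0.5699, 0.3031, 0.1401]
ee_rot: [-3.142, -0.0, 3.09]
force: [-0.2, 0.7, -0.0]
width: 0.0218
gripper_force: 30.0
```

Run:
```python
from h import *
for c,(u,v) in(("scene",(184,211)),("top",(477,190))):
    a=cv2.imread(f"pics/{c}0.png");h=cv2.cvtColor(a,cv2.COLOR_BGR2HSV)
    h=h[v-11:v+11,u-14:u+14]; m=(h[...,1]>110)
    print(c);print("\n".join("".join("#" if x else "." for x in r) for r in m))
    n,l,s,ce=cv2.connectedComponentsWithStats(m.astype(np.uint8))
    for k in range(1,n):print(s[k],ce[k]+[u-14,v-11],ray(c,ce[k]+[u-14,v-11],.022).round(4))
    w=arm.silhouettes(c,"caddy") if c=="top" else None
    print(np.array(arm.camera_info(c)["extrinsics"])[:3,3].round(3))
```

```text
scene
#...........................
#...........................
#...........................
............................
............................
............................
............................
............................
............................
............................
............................
............................
...........#########........
..........##########........
..........##########........
..........#######...........
............................
............................
............................
............................
............................
............................
[0 0 1 3 3] [170. 201.] [ 0.5146 -0.255   0.022 ]
[10 12 10  4 36] [184.33333333 213.41666667] [ 0.5573 -0.2145  0.022 ]
[1.233 0.045 0.649]
top
............................
............................
............................
............................
............................
............................
...........######...........
.......###########..........
.......###########..........
.......###########..........
.......###########..........
.......###########..........
.......###########..........
........##########..........
........###########.........
........###########.........
........###########.........
........###########.........
.........#..................
............................
............................
............................
[  7   6  12  13 127] [475.43307087 190.75590551] [ 0.5669 -0.2151  0.022 ]
[0.404 0.087 0.822]
```

>>> move_arm(increments=[{"dx": 0,"dy": 0,"dz": -0.02,"jaw": -1,"twist": 0},{"dx": 0,"dy": 0,"dz": -0.025,"jaw": -1,"twist": 0},{"dx": 0,"dy": 0,"dz": -0.035,"jaw": -1,"twist": 0},{"dx": 0,"dy": 0,"dz": -0.03,"jaw": -1,"twist": 0},{"dx": 0,"dy": 0,"dz": 0,"jaw": -1,"twist": 0}])

```text
t: 5.93
eef_pos: [0.5722, 0.3043, 0.2574]
ee_rot: [3.136, 0.008, 3.091]
force: [1.3, 0.3, 0.4]
width: 0.0218
gripper_force: 30.0
```

>>> move_arm(increments=[{"dx": -0.0015,"dy": -0.025,"dz": 0,"jaw": -1,"twist": 0},{"dx": -0.0015,"dy": -0.037,"dz": 0,"jaw": -1,"twist": 0},{"dx": -0.0015,"dy": -0.037,"dz": 0,"jaw": -1,"twist": 0},{"dx": -0.0015,"dy": -0.037,"dz": 0,"jaw": -1,"twist": 0},{"dx": -0.0015,"dy": -0.037,"dz": 0,"jaw": -1,"twist": 0},{"dx": -0.0015,"dy": -0.037,"dz": 0,"jaw": -1,"twist": 0},{"dx": -0.0015,"dy": -0.037,"dz": 0,"jaw": -1,"twist": 0},{"dx": -0.0015,"dy": -0.037,"dz": 0,"jaw": -1,"twist": 0},{"dx": -0.0015,"dy": -0.037,"dz": 0,"jaw": -1,"twist": 0},{"dx": -0.0015,"dy": -0.037,"dz": 0,"jaw": -1,"twist": 0},{"dx": -0.0015,"dy": -0.037,"dz": 0,"jaw": -1,"twist": 0},{"dx": -0.0015,"dy": -0.037,"dz": 0,"jaw": -1,"twist": 0}])

```text
t: 6.93
eef_pos: [0.5652, -0.1311, 0.2501]
ee_rot: [3.141, 0.0, 3.09]
force: [1.0, 0.8, -0.7]
width: 0.022
gripper_force: 30.0
```

>>> move_arm(increments=[{"dx": -0.0015,"dy": -0.037,"dz": 0,"jaw": -1,"twist": 0},{"dx": -0.0015,"dy": -0.037,"dz": 0,"jaw": -1,"twist": 0},{"dx": 0,"dy": -0.012,"dz": 0.0,"jaw": -1,"twist": 0},{"dx": 0,"dy": 0,"dz": 0.03,"jaw": -1,"twist": 0},{"dx": 0,"dy": 0,"dz": 0.02,"jaw": -1,"twist": 0},{"dx": 0,"dy": 0,"dz": 0,"jaw": -1,"twist": 0},{"dx": 0,"dy": 0,"dz": 0,"jaw": -1,"twist": 0},{"dx": 0,"dy": 0,"dz": 0,"jaw": -1,"twist": 0}])

```text
t: 7.6
eef_pos: [0.5651, -0.2153, 0.2013]
ee_rot: [-3.141, 0.001, 3.091]
force: [0.5, -0.1, -0.6]
width: 0.0215
gripper_force: 30.0
```

Run:
```python
from h import *
print(arm.get_state()["eef_pos"],arm.get_state()["ee_rot"])
f=arm.grab_frame("scene");t=arm.grab_frame("top")
o=np.zeros((600,800,3),np.uint8)
o[:, :400]=cv2.resize(f[110:260,130:230],(400,600),interpolation=2);o[:400,400:]=cv2.resize(t[140:240,420:520],(400,400),interpolation=2)
cv2.imwrite("pics/c2.png",o);cv2.imwrite("pics/scene2.png",f)
print(arm.get_state()["eef_pos"],arm.get_state()["force"])
print([(d["position"],d["score"]) for d in arm.pinpoint("scene","pin_tool")],[(d["position"],d["score"]) for d in arm.pinpoint("top","pin_tool")])
```

```text
[ 0.56505048 -0.21525482  0.20128137] [-3.14103509e+00  9.91762069e-04  3.09125388e+00]
[ 0.56529533 -0.2151151   0.20179034] [-0.2567357   0.41413168 -1.31897878]
[([0.6563, 0.3232, -0.0034], 0.97), ([0.5631, -0.2118, 0.0712], 0.86), ([0.5271, 0.3065, 0.002], 0.49)] [([0.6595, 0.3212, -0.0004], 0.71)]
```

View pics/c2.png

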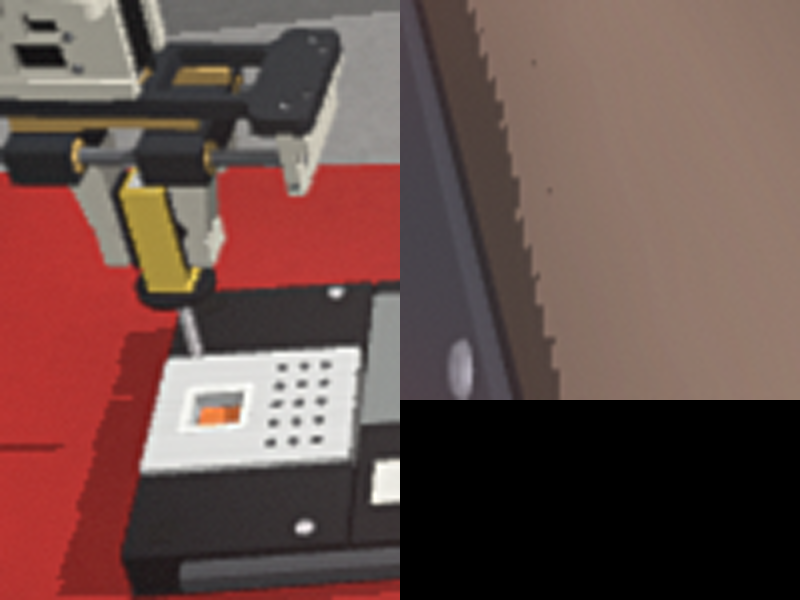

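The scene crop shows the pin's tip at about (197,355), above and behind the well. The well opening is centred at about (218,408).

Run:
```python
from h import *
g=lambda u,v,z:ray("scene",(130+(u-1.5)/4,110+(v-1.5)/4),z)[:3].round(4)
print("tip",g(197,357,.0715),"well",g(218,408,.032), "corners",g(193,390,.032),g(247,390,.032),g(243,427,.032),g(192,428,.032))
print("caddy corners",g(167,357,.032),g(361,347,.032),g(142,472,.032),g(356,458,.032))
```

```text
tip [ 0.5653 -0.2142  0.0715] well [ 0.5623 -0.2119  0.032 ] corners [ 0.5472 -0.2284  0.032 ] [ 0.5483 -0.1988  0.032 ] [ 0.5779 -0.1956  0.032 ] [ 0.5776 -0.2227  0.032 ]
caddy corners [ 0.5189 -0.2487  0.032 ] [ 0.5144 -0.141   0.032 ] [ 0.6101 -0.2418  0.032 ] [ 0.6039 -0.1319  0.032 ]
```

>>> move_arm(increments=[{"dx": 0.002,"dy": 0.001,"dz": 0.01,"jaw": -1,"twist": 0},{"dx": 0,"dy": 0,"dz": 0.015,"jaw": -1,"twist": 0},{"dx": 0,"dy": 0,"dz": 0.013,"jaw": -1,"twist": 0},{"dx": 0,"dy": 0,"dz": 0.007,"jaw": -1,"twist": 0},{"dx": 0,"dy": 0,"dz": 0.005,"jaw": -1,"twist": 0},{"dx": 0,"dy": 0,"dz": 0.003,"jaw": -1,"twist": 0},{"dx": 0,"dy": 0,"dz": 0,"jaw": -1,"twist": 0},{"dx": 0,"dy": 0,"dz": 0,"jaw": -1,"twist": 0}], force=45)

```text
t: 8.47
eef_pos: [0.5625, -0.2143, 0.1476]
ee_rot: [-3.141, 0.0, 3.091]
force: [-1.4, 0.2, 2.5]
width: 0.0218
gripper_force: 45.0
```

Run:
```python
from h import *
s=arm.get_state();print(s["eef_pos"],s["force"])
f=arm.grab_frame("scene")
cv2.imwrite("pics/c3.png",cv2.resize(f[150:240,150:250],None,fx=6,fy=6,interpolation=2))
s=arm.get_state();print(s["eef_pos"],s["force"])
```

```text
[ 0.56254515 -0.21430896  0.1476341 ] [-1.42363332  0.22483713  2.53358795]
[ 0.56266558 -0.21436859  0.14781035] [-0.47560034  0.85007491  2.24326216]
```

View pics/c3.png

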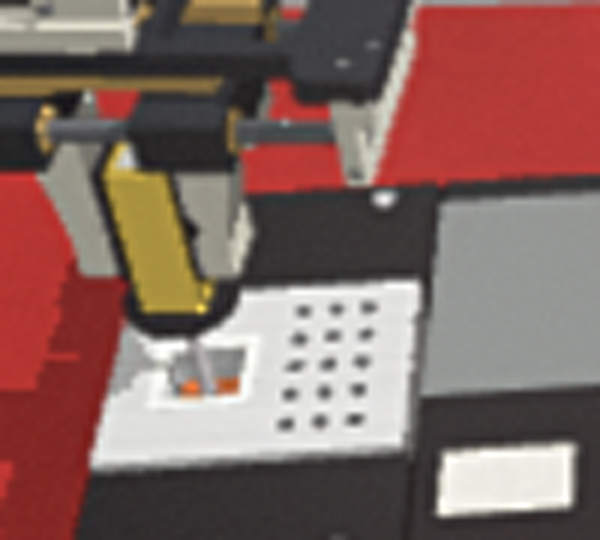

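The pin (200,370 in the crop) is inside the well on the button, and the force is about 2.4 N. I'll press on to the bottom.

>>> move_arm(increments=[{"dx": 0,"dy": 0,"dz": 0.002,"jaw": -1,"twist": 0},{"dx": 0,"dy": 0,"dz": 0.002,"jaw": -1,"twist": 0},{"dx": 0,"dy": 0,"dz": 0.001,"jaw": -1,"twist": 0},{"dx": 0,"dy": 0,"dz": 0,"jaw": -1,"twist": 0},{"dx": 0,"dy": 0,"dz": 0,"jaw": -1,"twist": 0}])

```text
t: 8.93
eef_pos: [0.563, -0.2145, 0.1436]
ee_rot: [-3.141, 0.002, 3.091]
force: [-2.4, 1.0, 10.0]
width: 0.0218
gripper_force: 45.0
```

>>> move_arm(increments=[{"dx": -0.0005,"dy": -0.005,"dz": 0,"jaw": -1,"twist": 0},{"dx": -0.0006,"dy": -0.006,"dz": 0,"jaw": -1,"twist": 0},{"dx": -0.0006,"dy": -0.006,"dz": 0,"jaw": -1,"twist": 0},{"dx": -0.0007,"dy": -0.006,"dz": 0,"jaw": -1,"twist": 0},{"dx": -0.0007,"dy": -0.006,"dz": 0,"jaw": -1,"twist": 0},{"dx": -0.0007,"dy": -0.006,"dz": 0,"jaw": -1,"twist": 0}])

```text
t: 9.43
eef_pos: [0.5651, -0.2498, 0.1436]
ee_rot: [-3.141, 0.002, 3.091]
force: [-2.6, 0.9, 10.0]
width: 0.0219
gripper_force: 45.0
```

>>> move_arm(increments=[{"dx": -0.0007,"dy": -0.006,"dz": 0,"jaw": -1,"twist": 0},{"dx": -0.0007,"dy": -0.006,"dz": 0,"jaw": -1,"twist": 0},{"dx": -0.0007,"dy": -0.006,"dz": 0,"jaw": -1,"twist": 0},{"dx": -0.0007,"dy": -0.006,"dz": 0,"jaw": -1,"twist": 0},{"dx": -0.0007,"dy": -0.006,"dz": 0,"jaw": -1,"twist": 0},{"dx": -0.0007,"dy": -0.005,"dz": 0,"jaw": -1,"twist": 0},{"dx": 0,"dy": 0,"dz": 0,"jaw": -1,"twist": 0},{"dx": 0,"dy": 0,"dz": 0,"jaw": -1,"twist": 0}])

```text
t: 10.1
eef_pos: [0.5672, -0.2857, 0.1437]
ee_rot: [-3.14, 0.001, 3.091]
force: [-2.5, -2.1, 10.2]
width: 0.0218
gripper_force: 45.0
```

Run:
```python
from h import *
f=arm.grab_frame("scene");cv2.imwrite("pics/c4.png",cv2.resize(f[150:240,120:250],None,fx=6,fy=6,interpolation=2))
s=arm.get_state();print(s["eef_pos"],s["force"])
```

```text
[ 0.56723659 -0.28556578  0.14367072] [-3.1690624  -1.19248472  9.3938633 ]
```

View pics/c4.png

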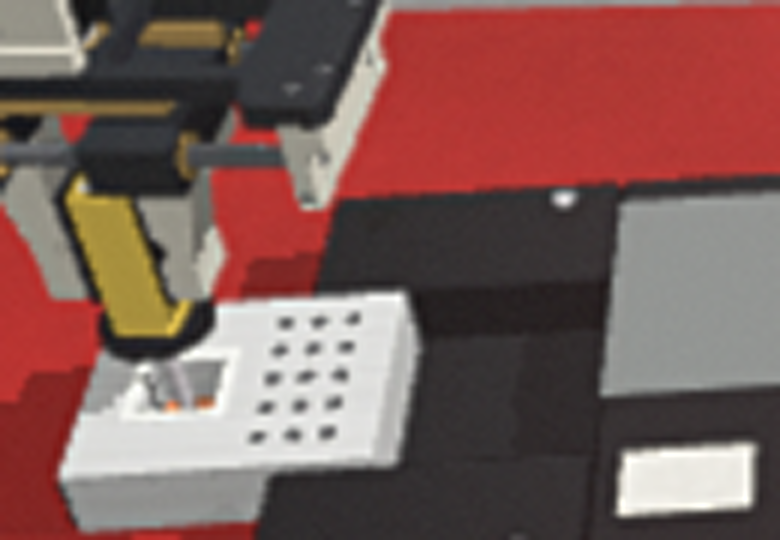

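The caddy is clearly out, by about 65–70 mm, with the pin still on the button. I'll lift straight up and return.

>>> move_arm(increments=[{"dx": 0,"dy": 0,"dz": -0.01,"jaw": -1,"twist": 0},{"dx": 0,"dy": 0,"dz": -0.02,"jaw": -1,"twist": 0},{"dx": 0,"dy": 0,"dz": -0.025,"jaw": -1,"twist": 0},{"dx": 0,"dy": 0,"dz": -0.03,"jaw": -1,"twist": 0},{"dx": 0,"dy": 0,"dz": -0.022,"jaw": -1,"twist": 0},{"dx": 0.0017,"dy": 0.03,"dz": 0,"jaw": -1,"twist": 0},{"dx": 0.0017,"dy": 0.037,"dz": 0,"jaw": -1,"twist": 0},{"dx": 0.0017,"dy": 0.037,"dz": 0,"jaw": -1,"twist": 0},{"dx": 0.0017,"dy": 0.037,"dz": 0,"jaw": -1,"twist": 0},{"dx": 0.0017,"dy": 0.037,"dz": 0,"jaw": -1,"twist": 0},{"dx": 0.0017,"dy": 0.037,"dz": 0,"jaw": -1,"twist": 0},{"dx": 0.0017,"dy": 0.037,"dz": 0,"jaw": -1,"twist": 0}])

```text
t: 11.15
eef_pos: [0.5676, -0.0304, 0.2496]
ee_rot: [3.141, 0.001, 3.09]
force: [0.6, 0.0, -0.9]
width: 0.0218
gripper_force: 45.0
```

>>> move_arm(increments=[{"dx": 0.0017,"dy": 0.037,"dz": 0,"jaw": -1,"twist": 0},{"dx": 0.0017,"dy": 0.037,"dz": 0,"jaw": -1,"twist": 0},{"dx": 0.0017,"dy": 0.037,"dz": 0,"jaw": -1,"twist": 0},{"dx": 0.0017,"dy": 0.037,"dz": 0,"jaw": -1,"twist": 0},{"dx": 0.0017,"dy": 0.037,"dz": 0,"jaw": -1,"twist": 0},{"dx": 0.0017,"dy": 0.037,"dz": 0,"jaw": -1,"twist": 0},{"dx": 0.0017,"dy": 0.037,"dz": 0,"jaw": -1,"twist": 0},{"dx": 0.0017,"dy": 0.03,"dz": 0,"jaw": -1,"twist": 0},{"dx": 0.001,"dy": 0.02,"dz": 0,"jaw": -1,"twist": 0},{"dx": 0,"dy": 0,"dz": 0,"jaw": -1,"twist": 0},{"dx": 0,"dy": 0,"dz": 0,"jaw": -1,"twist": 0}])

```text
t: 12.07
eef_pos: [0.5688, 0.2781, 0.2488]
ee_rot: [-3.141, -0.001, 3.092]
force: [0.2, -0.2, -0.7]
width: 0.0218
gripper_force: 45.0
```

Run:
```python
from h import *
t=arm.grab_frame("scene");w=arm.grab_frame("top")
o=np.zeros((560,800,3),np.uint8);o[:560,:400]=cv2.resize(t[120:260,370:470],(400,560),interpolation=2);o[:480,400:]=cv2.resize(w[140:260,430:530],(400,480),interpolation=2)
cv2.imwrite("pics/c5.png",o)
s=arm.get_state();print(s["eef_pos"],s["ee_rot"],s["force"])
print([(d["position"],d["score"]) for d in arm.find_in("top","caddy")],[(d["position"],d["score"]) for d in arm.pinpoint("top","button")],[(d["position"],d["score"]) for d in arm.pinpoint("scene","pin_tool")])
```

```text
[0.5688998  0.27643473 0.24906875] [-3.14135507e+00 -4.83321518e-04  3.09013338e+00] [-0.0418067  -0.08058207 -0.95397667]
[([0.569, -0.2584, 0.0337], 0.96)] [([0.565, -0.2833, 0.0232], 0.66)] [([0.5663, 0.282, 0.1159], 0.68), ([0.6562, 0.3245, -0.0003], 0.65)]
```

View pics/c5.png

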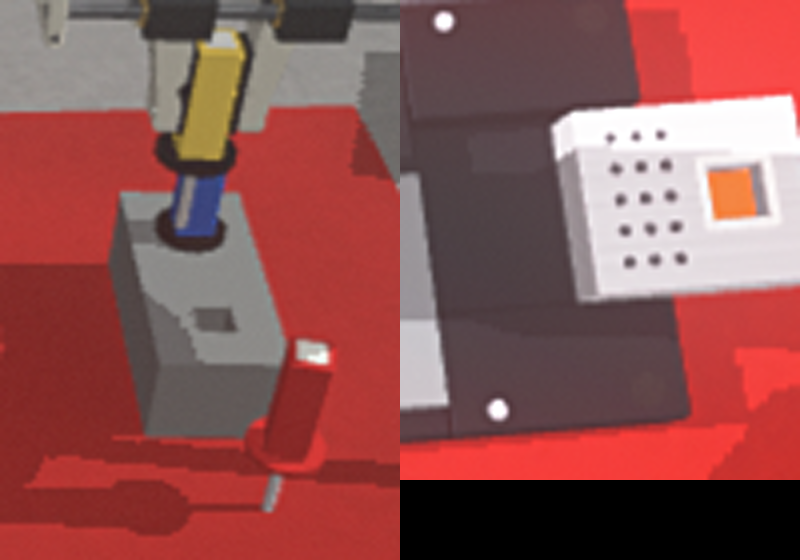

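The caddy sits about 70 mm out with the button up. The empty hole is at (214,320) in the crop, and the tool is upright in the grip.

>>> move_arm(increments=[{"dx": 0,"dy": 0.015,"dz": 0,"jaw": -1,"twist": 0},{"dx": 0,"dy": 0.012,"dz": 0,"jaw": -1,"twist": 0},{"dx": 0,"dy": 0,"dz": 0,"jaw": -1,"twist": 0},{"dx": 0,"dy": 0,"dz": 0.03,"jaw": -1,"twist": 0},{"dx": 0,"dy": 0,"dz": 0.015,"jaw": -1,"twist": 0},{"dx": 0,"dy": 0,"dz": 0,"jaw": -1,"twist": 0},{"dx": 0,"dy": 0,"dz": 0,"jaw": -1,"twist": 0}])

```text
t: 12.9
eef_pos: [0.5703, 0.3039, 0.2036]
ee_rot: [-3.14, -0.001, 3.091]
force: [0.8, 0.7, 0.6]
width: 0.0217
gripper_force: 45.0
```

Run:
```python
from h import *
t=arm.grab_frame("scene")
print("hole",ray("scene",(370+(214-1.5)/4,120+(320-1.5)/4),.055))
cv2.imwrite("pics/c6.png",cv2.resize(t[120:260,370:470],None,fx=4,fy=4,interpolation=2))
s=arm.get_state();print(s["eef_pos"],s["force"])
```

```text
hole [0.56844234 0.30647158 0.055     ]
[0.57092582 0.30428002 0.20482589] [0.03904021 0.55083514 0.09837095]
```

View pics/c6.png

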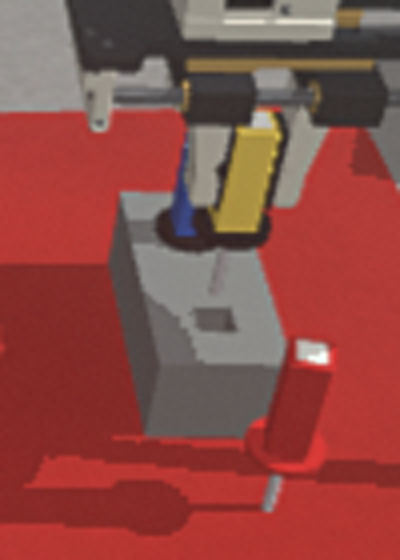

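The tip (215,292) is right above the hole (214,320), and the brush is untouched. I'll lower the tool.

>>> move_arm(increments=[{"dx": 0,"dy": 0,"dz": 0.02,"jaw": -1,"twist": 0},{"dx": 0,"dy": 0,"dz": 0.02,"jaw": -1,"twist": 0},{"dx": 0,"dy": 0,"dz": 0.013,"jaw": -1,"twist": 0},{"dx": 0,"dy": 0,"dz": 0.007,"jaw": -1,"twist": 0},{"dx": 0,"dy": 0,"dz": 0,"jaw": -1,"twist": 0},{"dx": 0,"dy": 0,"dz": 0.002,"jaw": -1,"twist": 0},{"dx": 0,"dy": 0,"dz": 0,"jaw": -1,"twist": 0},{"dx": 0,"dy": 0,"dz": 0,"jaw": -1,"twist": 0}])

```text
t: 13.62
eef_pos: [0.571, 0.3044, 0.1434]
ee_rot: [3.14, 0.001, 3.091]
force: [0.4, 0.3, -1.0]
width: 0.0219
gripper_force: 45.0
```

>>> move_arm(increments=[{"dx": 0,"dy": 0,"dz": 0.0015,"jaw": -1,"twist": 0},{"dx": 0,"dy": 0,"dz": 0.001,"jaw": -1,"twist": 0},{"dx": 0,"dy": 0,"dz": 0,"jaw": -1,"twist": 0},{"dx": 0,"dy": 0,"dz": 0,"jaw": -1,"twist": 0}])

```text
t: 13.95
eef_pos: [0.5707, 0.3042, 0.1401]
ee_rot: [3.141, 0.001, 3.091]
force: [0.2, 1.4, 1.9]
width: 0.0217
gripper_force: 45.0
```

Light contact at the original height. I'll release.

>>> move_arm(increments=[{"dx": 0,"dy": 0,"dz": 0,"jaw": -0.3,"twist": 0},{"dx": 0,"dy": 0,"dz": 0,"jaw": 0.2,"twist": 0},{"dx": 0,"dy": 0,"dz": 0,"jaw": 0.6,"twist": 0},{"dx": 0,"dy": 0,"dz": 0,"jaw": 1,"twist": 0},{"dx": 0,"dy": 0,"dz": 0,"jaw": 1,"twist": 0},{"dx": 0,"dy": 0,"dz": 0,"jaw": 1,"twist": 0},{"dx": 0,"dy": 0,"dz": 0,"jaw": 1,"twist": 0},{"dx": 0,"dy": 0,"dz": 0,"jaw": 1,"twist": 0},{"dx": 0,"dy": 0,"dz": 0,"jaw": 1,"twist": 0},{"dx": 0,"dy": 0,"dz": 0,"jaw": 1,"twist": 0}])

```text
t: 14.78
eef_pos: [0.5705, 0.304, 0.1397]
ee_rot: [-3.142, -0.0, 3.09]
force: [0.2, -0.1, 0.0]
width: 0.0828
gripper_force: 0.0
```

>>> move_arm(increments=[{"dx": 0,"dy": 0,"dz": -0.01,"jaw": 1,"twist": 0},{"dx": 0,"dy": 0,"dz": -0.025,"jaw": 1,"twist": 0},{"dx": 0,"dy": 0,"dz": -0.038,"jaw": 1,"twist": 0},{"dx": 0,"dy": 0,"dz": -0.038,"jaw": 1,"twist": 0},{"dx": 0,"dy": 0,"dz": -0.038,"jaw": 1,"twist": 0},{"dx": 0,"dy": 0,"dz": 0,"jaw": 1,"twist": 0},{"dx": 0,"dy": 0,"dz": 0,"jaw": 1,"twist": 0}])

```text
t: 15.37
eef_pos: [0.5713, 0.3046, 0.2928]
ee_rot: [3.137, 0.005, 3.091]
force: [-0.9, 0.2, -1.7]
width: 0.0875
gripper_force: 0.0
```

Run:
```python
from h import *
t=arm.grab_frame("scene")
cv2.imwrite("pics/c7.png",cv2.resize(t[130:270,110:470],None,fx=2.2,fy=2.2,interpolation=2))
print(arm.get_state()["eef_pos"])
```

```text
[0.5705119  0.3041659  0.29047879]
```

View pics/c7.png

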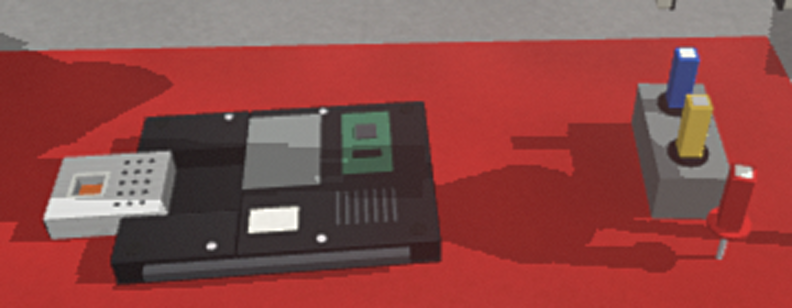

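The yellow tool is upright in its hole (695,125), the brush is undisturbed (683,78), and the caddy is out (110,190). I'll hand the job in.

```bash
python3 -c "
from station import arm
print(arm.job_done())"
```

```text
the job is handed in; nothing more can be done
None
```

The job is handed in, with no verdict returned: the button was held fully down while the caddy was pushed about 70 mm out, the yellow tool is back upright in its hole, and the brush was left undisturbed, at about 15.5 s.

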